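# Fit the air filter and hold its bayonet cap halfway

### The job

Slide the filter cartridge down into the compressed-air filter housing until it is fully home, then set the bayonet cap on with its grip bar in line with the two wide ears so that it drops onto the rim. Turn the cap clockwise, seen from above, against its return spring until the bar points at the two narrow ribs, halfway to the lock, and never so far that the latch clicks. Finish holding it there: keep the cap gripped and still, as it springs back if let go, and leave the other things on the bench where they are.

Things in the scene. Friction and masses are not known exactly. Their poses are not given: they have to be found in the camera images.
- housing: Fixed aluminium air-filter housing: upright open tube 84 mm across, rim 95 mm above the table, on a 120 x 100 mm foot. Origin on its axis at table height, z up. Inside, a cartridge well (41 mm bore, mouth 35 mm below the rim, floor 10 mm above the origin). Brass ports stick out low down along local y.
- housing_mouth (a point): Centre of the housing's rim opening, on its axis, 95 mm above the table. The opening is 54 mm across, its ledge about 8 mm thick, cut by two entry slots for the cap's lugs along the housing's local +x and -x, 19 mm wide, reaching 34 mm from the axis.
- wide_ear (a point): Top of one of the two WIDE ears (20 mm wide, sticking out 12 mm from the tube's wall, top 2 mm below the rim), on the housing's local +x side; the other is opposite. They mark the entry slots.
- narrow_rib (a point): Top of one of the two NARROW ribs (5 mm wide, sticking out 16 mm, top 2 mm below the rim), 0.65 rad (37 deg) clockwise, seen from above, from the wide ear; the other is opposite. They mark halfway to the lock.
- latch_ball (a point): Sprung ball of the latch, in a steel block outside the tube's wall that reaches 12 mm above the rim, 66 deg counterclockwise of the housing's local +x. It clicks over a tooth of the cap's flange when the cap is turned about 1.03 rad or more from the ears.
- spring_ring (a joint): Return-spring ring hidden under the rim, pushed round clockwise by the cap's lugs: 0 at rest, growing with the turn. It reads 0.03 to 0.1 rad less than the cap's turn from the ears (play), so about 0.58 at the halfway ribs; the latch clicks from about 0.95 on. Its spring gives 0.015 N m plus 0.15 N m per rad and turns the cap back if it is let go.
- cap: Loose black bayonet cap, 82 mm tall, about 0.15 kg, upright on the table. Origin at the centre of its underside, z up. Bottom up: hollow plug 51 mm across with two lugs (see lug); flange 76 mm across, underside 16 mm above the origin, with two small teeth; dome 51 mm across up to 54 mm; grip bar. The same after a half turn. Seated, its flange rests on the rim, its origin 79 mm above the housing's.
- lug (a point): Tip of one of the cap's two lugs (14 mm wide, 6 mm high, at the very bottom), 32 mm from the axis on the cap's local +x; the other is opposite. Cap and lugs enter the opening with about 2 mm of play each way; then the cap turns only clockwise (a stop blocks the other way), and once turned it lifts only 2 mm.
- cap_bar (a point): Centre of the cap's grip bar, 68 mm above the cap's origin. The bar is 50 mm long along the cap's local x (in line with the lugs), 12 mm wide, and stands from 54 to 82 mm above the cap's origin.
- cartridge: Loose filter cartridge, about 0.12 kg, upright on the table: white pleated body 38 mm across, 60 mm tall, with a tapered foot; on top a grey stem to grip, 14 mm across and 55 mm long. Origin at the centre of its underside, z up; any yaw fits. Fully home, its origin is 10 mm above the housing's and the stem stands 30 mm out of the rim; the cap has room for it.
- stem_top (a point): Top centre of the cartridge's stem, 115 mm above the cartridge's origin.
- ink_jar: Bystander, to be left alone: closed ink jar, 68 mm across, 75 mm tall.
- spray_can: Bystander, to be left alone: spray can, 56 mm across, 150 mm tall.
- putty_knife: Bystander, to be left alone: putty knife lying flat.
- spanner: Bystander, to be left alone: spanner lying flat.
- star_knob: Bystander, to be left alone: black star-shaped clamp knob, 44 mm across, 26 mm tall.
- wood_offcut: Bystander, to be left alone: wood offcut 140 x 70 x 30 mm.
- bolt_tray: Bystander, to be left alone: open steel tray 120 x 90 x 30 mm.
Not all that is in view belongs to the job. Leave any orange look-alike of the cap alone.

How it is judged:
On the way, in this order (a step that is already met when the one before it is completed fails the run):
1. the cartridge is fully home in the housing's well and let go (z of cartridge in the frame of housing below 0.013 m and horizontal distance between cartridge and housing below 0.005 m and angle between cartridge's own z axis and vertical below 0.1 rad and contact force between the fingers and cartridge below 0.2 N), for 0.2 s.
2. the cap is down on the rim with its lugs through the slots, not yet turned (z of cap in the frame of housing between 0.075 and 0.083 m and horizontal distance between cap and housing below 0.005 m and angle between cap's own z axis and vertical below 0.1 rad and value of joint spring_ring below 0.25 rad), for 0.1 s.
At the end, for the whole second after the job is handed in: Cartridge home (within 3 mm, upright); cap under the rim (within 4 mm of its seat, 5 mm of the axis, level) and turned clockwise to the halfway ribs (spring ring 0.40 to 0.80 rad, bar 0.48 to 0.82 rad from the ears), still, and gripped with more than 1 N (z of cartridge in the frame of housing below 0.013 m and horizontal distance between each of cartridge, cap and housing below 0.005 m and angle between each of cartridge, cap's own z axis and vertical below 0.1 rad and z of cap in the frame of housing between 0.075 and 0.083 m and value of joint spring_ring between 0.4 and 0.8 rad and angle between the x axis of cap and the x axis of housing, either way round between 0.48 and 0.82 rad and contact force between the fingers and cap above 1 N and angular speed of cap below 1 rad/s and linear speed of cap below 0.02 m/s); the arm keeps its last pose, push and grip.
It fails at once if the cap is turned on into the click of the latch (value of joint spring_ring above 1 rad).
It fails at once if a bystander is moved by more than 30 mm (distance of any of ink_jar, spray_can, putty_knife, spanner, star_knob, wood_offcut, bolt_tray from where it was at the start of the episode above 0.03 m).
It also fails if it takes over 59 s, if anything falls off the work surface, if the arm or the gripper's body presses on something with over 40 N, if the wrist force passes 120 N, or if a joint passes its speed limit or range.

### The arm

A 7-joint arm with a two-finger parallel gripper is mounted at the origin on the work surface. World frame = base frame: x ahead of the robot, y to its left, z up, the work surface at z = 0. Lengths are in m, angles in rad, forces in N, time in s.
With the tool pointing down it reaches from about 0.4 to 0.85 m from the base axis. Payload 10.4 kg.
Tool frame: the origin (TCP) lies at the very end of the fingers, on their centre line; the grasp point (between the pads) lies 19 mm behind it; z points along the fingers, y is the direction in which the jaws open and shut (so a half turn about z gives the same grasp; the last joint's range is limited). The gripper opens to 87 mm and grips with 3 to 60 N. Pads are 19 mm wide; open, the fingers measure 117 mm over their backs; the gripper's body (75 mm by 190 mm) begins 51 mm behind the grasp point.
Start: joints at [1.3, 0.332, -0.065, 1.46, 0.022, 1.35, -0.088], TCP at [0.153, -0.606, 0.223] pointing down, gripper open.
Joint ranges: [-2.6, 2.6], [-0.5, 2.12], [-1.47, 1.34], [0.16, 2.42], [-1.27, 4.41], [0.06, 2.06], [-2.6, 2.6]. Speed limits (rad/s): [2.22, 2.22, 2.79, 2.79, 3.14, 3.14, 3.14].

### API

Orientations are given as a unit quaternion [x, y, z, w].
In Python, from bench import r, eyes, job gives the robot as it stands. The module is installed in compiled form; this text tells all that it offers.
- The arm moves only by the tool play_rows, never from a script. Its argument "motion" is a list of rows, each a list of 7 numbers: the shift along the tool's x, y, z as a fraction of full scale, then the turn, a rotation vector about the tool's x, y, z as a fraction of full scale, then the opening in per cent of the stroke, from 0 (shut) to 100 (fully open). A call has 1 to 5 rows; each row is the pose to reach, as a shift and turn from the pose commanded when the call began, along the tool's axes at that moment; what a row does not reach only later rows make up. Full scale, the value 1, is 0.2 m for a shift and 90 degrees for a turn. A row lasts 1/8 s, in which the tool goes at most 62.5 mm and 10.7 degrees, less where a joint would pass 70% of its speed; a pose out of reach is approached as far as the arm can. A call with a number of a shift or a turn outside -1 to 1 is refused whole. A call with a gripper value outside its range is refused whole. The fingers move at their own pace and stop on an object; "squeeze" is the grip in N (left out, the last holds). Time passes only in rows, so rows that repeat a pose let the fingers close. It gives the time, the measured TCP pose, the force and the opening at its end, in the units of the state.
- r.read_state(): the state, without advancing time (a new reading comes with each control period).
- eyes.camera(name): name is "scene" or "top" or "wrist"; returns a dict with "image" (400x640x3 uint8, red, green, blue), "mtx" (3x3 intrinsics, pixels), "dist" ([k1, k2, p1, p2, k3] as OpenCV has them; the pictures are not rectified), "R" (3x3) and "t" (3): a world point X has camera coordinates R X + t. Camera axes: x right, y down, z forward; pixel columns grow to the right and rows downward; lengths in m; the calibration is good to about 2 mm. A picture is of the moment at which its call begins. There is no depth.
- job.close_job(): hands the job in, once; it reports no verdict.
Trained networks look in a picture, given as the dict that the camera call returned (one of the last four; its "shot" number tells which), for a name from the list of things; names that differ only in an ending like _2 or _b are one class to them, and where a whole thing is asked for, a point or a joint stands for the part that bears it (a point fixed in the world has none). Each returns a list of dicts, best first, with "p" (0 to 1); they miss things now and then, are a little off and sometimes report something else, mostly with a low value. They report only what shows in the picture. A call takes as long as a camera call. They do not tell look-alikes from the thing itself.
- eyes.regions_of(picture, label): "region" (400x640 bool, what is visible of it) and "xy" ([column, row] in pixels, amid what is visible of it).
- eyes.landmark_of(picture, label): "xy" ([column, row] in pixels: a listed point, or the origin of a listed thing).
The state is a dict: "time": time; "joint_positions": joint angles; "joint_vel": joint speeds; "joint_torque": joint torques, N m; "ee_pos": TCP position; "eef_rot": TCP orientation; "ft_force": force on the tool from outside, world axes, zero at the start; "torque": the same for the moment, N m; "width": finger opening in m.
Only numpy, scipy, OpenCV 4.12 (cv2) and the standard library are available. Lean on these libraries where they do the work, as an engineer would, in place of code of your own. Each camera call takes 0.05 s, during which the arm holds its last target. There are 200 camera calls.

## Working session

There is one attempt and no reset: what is moved stays moved. The work goes in short steps, Python scripts to look and compute and a tool call to move; the robot and the scene stay as the last step left them, time stands still between calls to the robot, and variables do not carry over. Pictures are saved under pics/ and viewed, about 8 in all and at most 12, crops included, and the job is handed in when it is done.

Besides the shell and the picture viewer there is one more tool, called after "Emit:" as name(argument=value, ...) on one line, values as JSON. play_rows: Moves the arm, as the interface text tells. Shift numbers are shares of 0.2 m and turn numbers shares of 90 degrees, none past 1 either way. Its arguments: {"type":"object","properties":{"motion":{"type":"array","items":{"type":"array","items":{"type":"number"}}},"squeeze":{"type":"number"}},"required":["motion"]}

```bash
mkdir -p pics; cat > h.py <<'E'
import numpy as np, cv2
from scipy.spatial.transform import Rotation as Rot
from bench import r, eyes, job
def ray(c,xy):
    u=cv2.undistortPoints(np.array([[xy]],float),c["mtx"],c["dist"])[0,0]
    R=np.array(c["R"]);t=np.array(c["t"])
    return -R.T@t, R.T@np.array([u[0],u[1],1])
def at(c,xy,z):
    o,d=ray(c,xy); return o+d*(z-o[2])/d[2]
def proj(c,X):
    return cv2.projectPoints(np.array(X,float).reshape(-1,3),cv2.Rodrigues(np.array(c["R"]))[0],np.array(c["t"],float),c["mtx"],c["dist"])[0][:,0]
def save(c,n): cv2.imwrite("pics/"+n+".png",c["image"][:,:,::-1])
def need(X,yaw=None):
    s=r.read_state(); R=Rot.from_quat(s["eef_rot"])
    print("pos",np.round(s["ee_pos"],4),"euler",np.round(R.as_euler("xyz",degrees=True),2),"t",s["time"])
    print("shift/0.2",np.round(R.inv().apply(np.array(X)-s["ee_pos"])/0.2,4))
E
python3 - <<'E'
from h import *
s=r.read_state(); print({k:np.round(v,3) for k,v in s.items()})
print(np.round(Rot.from_quat(s["eef_rot"]).as_matrix(),3))
Z=dict(housing_mouth=.095,wide_ear=.093,narrow_rib=.093,latch_ball=.1,housing=0,cap=0,cap_bar=.068,lug=.003,cartridge=0,stem_top=.115,ink_jar=0,spray_can=0,putty_knife=0,spanner=0,star_knob=0,wood_offcut=0,bolt_tray=0)
for n in("top","scene"):
    c=eyes.camera(n); save(c,n+"0")
    for k,z in Z.items():
        print(n,k,[(np.round(d["xy"]).astype(int).tolist(),round(d["p"],2),np.round(at(c,d["xy"],z),3)[:2].tolist()) for d in eyes.landmark_of(c,k)[:3]])
E
```

```text
{'time': np.float64(0.0), 'joint_positions': array([ 1.3  ,  0.333, -0.065,  1.461,  0.022,  1.35 , -0.089]), 'joint_vel': array([ 0.   , -0.001,  0.003,  0.001,  0.   , -0.   , -0.001]), 'joint_torque': array([-1.0000e-03, -6.2325e+01,  2.4000e-02, -3.8990e+01, -6.1000e-02,
        4.0000e-02,  0.0000e+00]), 'ee_pos': array([ 0.153, -0.606,  0.222]), 'eef_rot': array([ 0.992,  0.124, -0.   , -0.001]), 'ft_force': array([-0.182,  0.629, -0.138]), 'torque': array([ 0.015, -0.046, -0.015]), 'width': np.float64(0.087)}
[[ 0.969  0.245 -0.   ]
 [ 0.245 -0.969  0.001]
 [-0.    -0.001 -1.   ]]
top housing_mouth [([323, 194], 0.6, [0.556, -0.012])]
top wide_ear [([332, 178], 0.9, [0.608, -0.042]), ([389, 216], 0.63, [0.482, -0.215])]
top narrow_rib [([332, 185], 0.98, [0.585, -0.041])]
top latch_ball [([311, 181], 0.61, [0.599, 0.025])]
top housing [([321, 195], 0.95, [0.566, -0.006]), ([323, 191], 0.21, [0.58, -0.013])]
top cap [([421, 232], 0.87, [0.435, -0.336]), ([386, 266], 0.78, [0.326, -0.213]), ([382, 227], 0.58, [0.456, -0.207])]
top cap_bar [([383, 224], 0.8, [0.459, -0.2]), ([390
[... 1462 characters left out ...]
])]
scene cartridge [([410, 246], 0.88, [0.443, 0.226]), ([304, 209], 0.72, [0.531, -0.087])]
scene stem_top [([419, 226], 0.77, [0.447, 0.236]), ([357, 317], 0.64, [0.74, 0.256])]
scene ink_jar [([361, 314], 0.56, [0.689, 0.237])]
scene spray_can [([222, 232], 0.98, [0.74, -0.219])]
scene putty_knife [([345, 204], 0.65, [0.442, -0.005])]
scene spanner [([214, 170], 0.85, [0.597, -0.409]), ([360, 313], 0.66, [0.688, 0.234]), ([320, 229], 0.55, [0.556, -0.006])]
scene star_knob [([265, 275], 0.74, [0.761, -0.028])]
scene wood_offcut [([449, 329], 0.79, [0.583, 0.432]), ([268, 276], 0.47, [0.759, -0.022])]
scene bolt_tray [([488, 272], 0.77, [0.378, 0.434]), ([283, 177], 0.22, [0.48, -0.218])]
```

```bash
python3 - <<'E'
import cv2,numpy as np
a=cv2.imread("pics/top0.png")[120:290,170:460]; b=cv2.imread("pics/scene0.png")[90:340,190:510]
a=cv2.resize(a,(512,300)); b=cv2.resize(b,(384,300))
cv2.imwrite("pics/a.png",cv2.resize(cv2.imread("pics/top0.png")[120:290,170:460],(800,469),interpolation=cv2.INTER_CUBIC))
E
```

```text
(no output)
```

View pics/a.png

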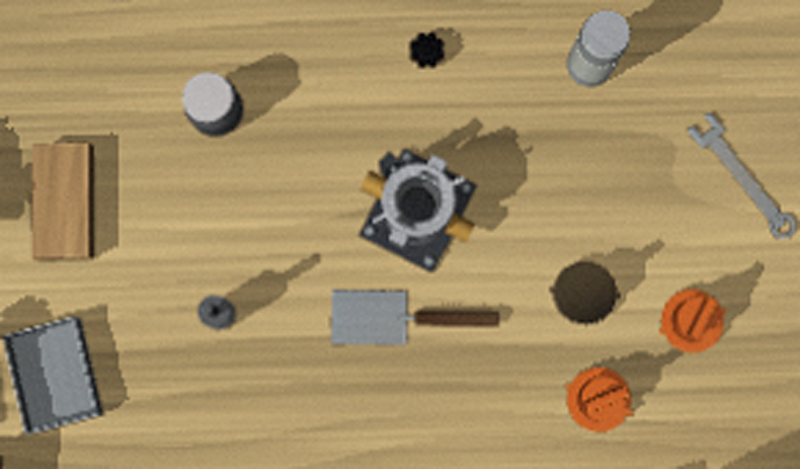

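Top view: housing at crop (415,200) with its wide ears at (437,165) and (397,235). The black cap is at (585,292), the cartridge at (216,311), and there are two orange decoys to the right. The housing's yaw is about -30°. I'll move over the cap and look from close by.

Emit:
play_rows(motion=[[0.98, -0.79, -0.15, 0, 0, -0.5, 60], [0.98, -0.79, -0.15, 0, 0, -0.5, 60], [0.98, -0.79, -0.15, 0, 0, -0.5, 60], [0.98, -0.79, -0.15, 0, 0, -0.5, 60], [0.98, -0.79, -0.15, 0, 0, -0.5, 60]])

```text
time: 2.42
ee_pos: [0.3082, -0.4012, 0.2538]
eef_rot: [0.867, 0.498, 0.0, 0.001]
ft_force: [-0.3, -0.6, 0.3]
width: 0.0531
```

```bash
python3 - <<'E'
from h import *
c=eyes.camera("wrist"); s=r.read_state();R=Rot.from_quat(s["eef_rot"])
Rc=np.array(c["R"]); o=-Rc.T@np.array(c["t"])
print("cam in tool",R.inv().apply(o-s["ee_pos"]),"fwd in tool",R.inv().apply(Rc[2]),c["mtx"])
print(np.round(s["joint_positions"],3))
need([.457,-.203,.25])
E
```

```text
cam in tool [ 0.07152483 -0.00058741 -0.16272412] fwd in tool [-2.53553095e-01 -1.21809563e-04  9.67321463e-01] [[333.66699407   0.         318.73906627]
 [  0.         333.66699407 194.09982045]
 [  0.           0.           1.        ]]
[ 1.122  0.07  -0.304  1.71   0.022  1.364  0.283]
pos [ 0.3063 -0.4031  0.2534] euler [1.7992e+02 4.0000e-02 5.9600e+01] t 2.475
shift/0.2 [1.244  0.1434 0.0162]
```

Emit:
play_rows(motion=[[1, 0.14, 0, 0, 0, 0, 60], [1, 0.14, 0, 0, 0, 0, 60], [1, 0.14, 0, 0, 0, 0, 60], [1, 0.14, 0, 0, 0, 0, 60], [1, 0.14, 0, 0, 0, 0, 60]])

```text
time: 3.1
ee_pos: [0.4308, -0.2481, 0.2523]
eef_rot: [0.87, 0.494, -0.0, -0.0]
ft_force: [0.1, -0.1, 0.4]
width: 0.0522
```

```bash
python3 - <<'E'
from h import *
c=eyes.camera("wrist"); save(c,"w1")
for k,z in dict(cap=0,cap_bar=.068,lug=.003,housing_mouth=.095,wide_ear=.093,narrow_rib=.093,latch_ball=.1,housing=0).items():
    print(k,[(np.round(d["xy"]).astype(int).tolist(),round(d["p"],2),np.round(at(c,d["xy"],z),3)[:2].tolist()) for d in eyes.landmark_of(c,k)[:4]])
need([.457,-.203,.25])
E
```

```text
cap [([237, 179], 0.95, [0.33, -0.211]), ([318, 116], 0.85, [0.458, -0.197]), ([341, 218], 0.7, [0.417, -0.324])]
cap_bar [([348, 242], 0.97, [0.417, -0.33]), ([316, 124], 0.83, [0.453, -0.202]), ([224, 195], 0.74, [0.33, -0.215])]
lug [([316, 219], 0.97, [0.389, -0.308]), ([213, 163], 0.88, [0.317, -0.179])]
housing_mouth [([316, 120], 0.44, [0.456, -0.198])]
wide_ear []
narrow_rib []
latch_ball []
housing []
pos [ 0.4307 -0.2477  0.2526] euler [1.800e+02 1.000e-02 5.914e+01] t 3.55
shift/0.2 [ 0.2594 -0.0019  0.0128]
```

View pics/w1.png

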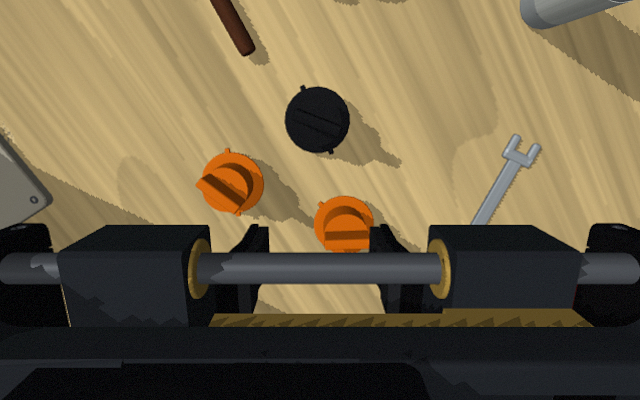

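The black cap is at (317,118) with its bar about parallel to (300,108)-(340,120). That matches (0.456,-0.200). Next I'll look at the housing, then the cartridge.

Emit:
play_rows(motion=[[0.95, -0.05, 0, 0, 0, 0, 60], [0.95, -0.05, 0, 0, 0, 0, 60], [0.95, -0.05, 0, 0, 0, 0, 60], [0.95, -0.05, 0, 0, 0, 0, 60], [0.95, -0.05, 0, 0, 0, 0, 60]])

```text
time: 4.18
ee_pos: [0.5196, -0.0794, 0.2524]
eef_rot: [0.869, 0.494, -0.0, 0.0]
ft_force: [0.4, -1.4, -0.6]
width: 0.0522
```

```bash
python3 - <<'E'
from h import *
c=eyes.camera("wrist"); save(c,"w2")
for k,z in dict(housing_mouth=.095,wide_ear=.093,narrow_rib=.093,latch_ball=.1,housing=0).items():
    print(k,[(np.round(d["xy"]).astype(int).tolist(),round(d["p"],2),np.round(at(c,d["xy"],z),3)[:2].tolist()) for d in eyes.landmark_of(c,k)[:4]])
need([.446,.229,.25])
w1=cv2.imread("pics/w1.png")[80:160,277:357].astype(float)
w1=np.clip(w1*4,0,255).astype(np.uint8)
w2=cv2.imread("pics/w2.png")[:260,:]
o=np.zeros((580,640,3),np.uint8);o[:260]=w2[:, :640];o[260:580,:320]=cv2.resize(w1,(320,320),interpolation=cv2.INTER_CUBIC)
cv2.imwrite("pics/b.png",o)
E
```

```text
housing_mouth [([316, 91], 0.97, [0.558, -0.006]), ([367, 84], 0.23, [0.601, -0.024])]
wide_ear [([370, 85], 0.98, [0.603, -0.027]), ([321, 89], 0.7, [0.563, -0.007]), ([346, 273], 0.32, [0.492, -0.181])]
narrow_rib [([360, 118], 0.81, [0.582, -0.048])]
latch_ball [([339, 36], 0.93, [0.599, 0.022])]
housing [([315, 93], 0.72, [0.558, -0.003]), ([525, 172], 0.2, [0.736, -0.221])]
pos [ 0.5195 -0.08    0.2526] euler [1.7998e+02 2.0000e-02 5.9090e+01] t 4.475
shift/0.2 [ 1.1369 -1.1088  0.0122]
```

View pics/b.png

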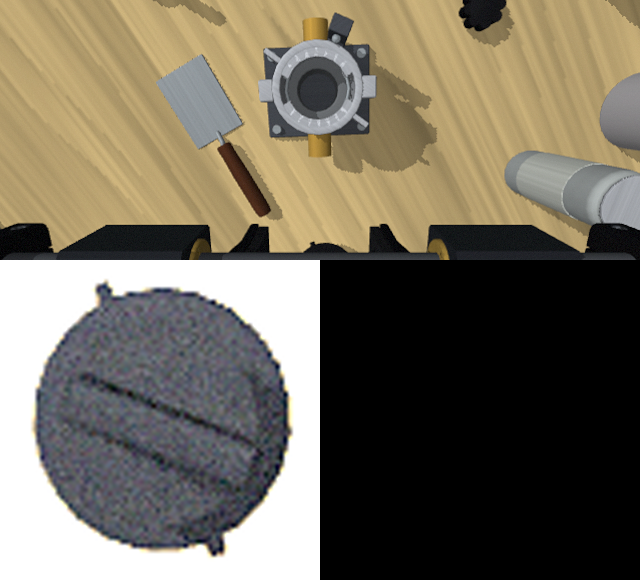

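Housing mouth is at (317,89), ears at (267,90) and (368,86), ribs at (272,55) and (361,122), latch at (339,30). The enhanced cap crop shows the bar's edges clearly. I'll compute yaws and go on to the cartridge.

```bash
python3 - <<'E'
from h import *
c=eyes.camera("wrist")
def yaw(a,b,z):
    d=at(c,b,z)-at(c,a,z); return round(np.degrees(np.arctan2(d[1],d[0])),1),np.round(np.linalg.norm(d),3)
print("ears",yaw((267,90),(368,86),.093),yaw((272,55),(361,122),.093), at(c,(317.5,89),.095))
# cap picture w1 had same orientation (yaw 59.14): direction is translation-independent, shift only
c["t"]=np.array(c["t"])+np.array(c["R"])@(np.array([.5195,-.08,.2526])-np.array([.4307,-.2477,.2526]))
print("bar",yaw((298.3,108.8),(342,125.8),.082),yaw((292.5,120),(335,137),.082),at(c,(317.8,123),.082),"flange",at(c,(317.5,119),.02))
E
```

```text
ears (np.float64(-28.7), np.float64(0.093)) (np.float64(-66.6), np.float64(0.101)) [ 0.56058563 -0.00620157  0.095     ]
bar (np.float64(-51.6), np.float64(0.045)) (np.float64(-52.3), np.float64(0.045)) [ 0.45602078 -0.20067424  0.082     ] flange [ 0.45629303 -0.1989909   0.02      ]
```

Emit:
play_rows(motion=[[0.5, -1, 0, 0, 0, 0, 60], [0.5, -1, 0, 0, 0, 0, 60], [0.5, -1, 0, 0, 0, 0, 60], [0.5, -1, 0, 0, 0, 0, 60], [0.5, -1, 0, 0, 0, 0, 60]])

```text
time: 5.15
ee_pos: [0.3983, 0.1112, 0.253]
eef_rot: [0.869, 0.496, 0.0, 0.001]
ft_force: [0.8, -0.0, -0.8]
width: 0.0523
```

```bash
python3 - <<'E'
from h import *
c=eyes.camera("wrist"); save(c,"w3")
for k,z in dict(cartridge=0,stem_top=.115).items():
    print(k,[(np.round(d["xy"]).astype(int).tolist(),round(d["p"],2),np.round(at(c,d["xy"],z),3)[:2].tolist()) for d in eyes.landmark_of(c,k)[:4]])
need([.446,.229,.25])
E
```

```text
cartridge [([296, 55], 0.86, [0.439, 0.234])]
stem_top [([286, 33], 0.67, [0.439, 0.235])]
pos [0.3997 0.1083 0.2526] euler [179.98   0.    59.11] t 5.3
shift/0.2 [ 0.6368 -0.1109  0.0129]
```

View pics/w3.png

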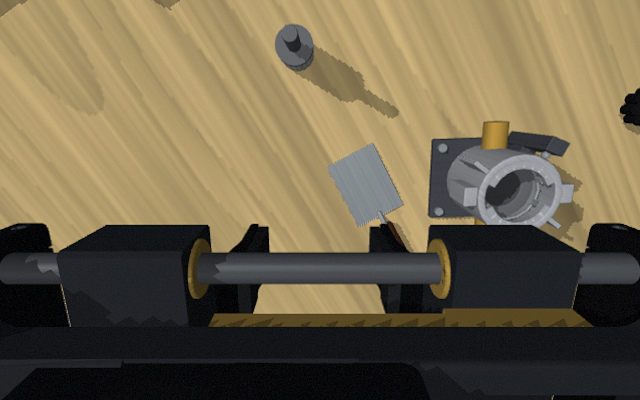

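The cartridge is at (294,47), with its stem top near (288,33). I'll take one lower, close look before grasping.

Emit:
play_rows(motion=[[0.37, -0.15, 0.6, 0, 0, 0, 60], [0.37, -0.15, 0.6, 0, 0, 0, 60], [0.37, -0.15, 0.6, 0, 0, 0, 60], [0.37, -0.15, 0.6, 0, 0, 0, 60]])

```text
time: 5.8
ee_pos: [0.4109, 0.1879, 0.1312]
eef_rot: [0.87, 0.494, -0.001, -0.001]
ft_force: [0.7, -0.6, 1.2]
width: 0.052
```

```bash
python3 - <<'E'
from h import *
c=eyes.camera("wrist"); save(c,"w4")
for k,z in dict(cartridge=0,stem_top=.115).items():
    print(k,[(np.round(d["xy"]).astype(int).tolist(),round(d["p"],2),np.round(at(c,d["xy"],z),3)[:2].tolist()) for d in eyes.landmark_of(c,k)[:4]])
need([.440,.234,.13])
E
```

```text
cartridge [([322, 121], 0.82, [0.441, 0.237])]
stem_top [([324, 133], 0.96, [0.44, 0.235])]
pos [0.4122 0.1874 0.1333] euler [ 1.7995e+02 -3.0000e-02  5.9090e+01] t 5.95
shift/0.2 [ 0.2712 -0.0005  0.0167]
```

View pics/w4.png

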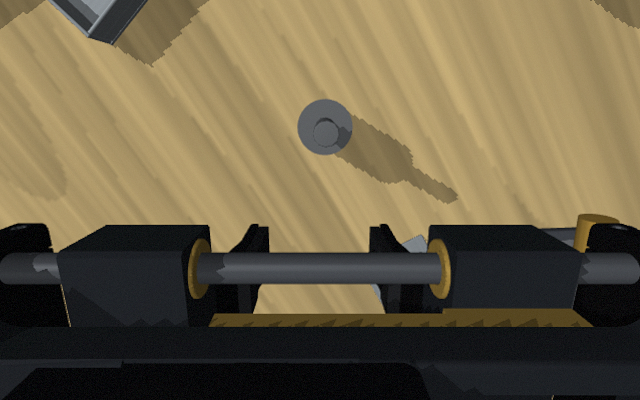

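Stem top is at (326,131), as the network says. Grasping now.

Emit:
play_rows(motion=[[0.277, 0, 0.0, 0, 0, 0, 60], [0.277, 0, 0.0, 0, 0, 0, 60], [0.277, 0, 0.2, 0, 0, 0, 60], [0.277, 0, 0.2, 0, 0, 0, 60], [0.277, 0, 0.2, 0, 0, 0, 60]])

```text
time: 6.58
ee_pos: [0.4404, 0.2355, 0.0942]
eef_rot: [0.87, 0.494, 0.001, 0.001]
ft_force: [-0.0, -0.3, -0.3]
width: 0.0522
```

Emit:
play_rows(motion=[[0, 0, 0, 0, 0, 0, 0], [0, 0, 0, 0, 0, 0, 0], [0, 0, 0, 0, 0, 0, 0], [0, 0, 0, 0, 0, 0, 0], [0, 0, 0, 0, 0, 0, 0]], squeeze=25)

```text
time: 7.2
ee_pos: [0.4396, 0.2359, 0.0925]
eef_rot: [0.869, 0.494, -0.0, 0.0]
ft_force: [-0.2, 0.4, -2.2]
width: 0.0134
```

Emit:
play_rows(motion=[[0, 0, -0.7, 0, 0, 0, 0], [0, 0, -0.7, 0, 0, 0, 0], [0, 0, -0.7, 0, 0, 0, 0], [0, 0, -0.7, 0, 0, 0, 0]])

```text
time: 7.7
ee_pos: [0.4399, 0.2358, 0.2325]
eef_rot: [0.87, 0.494, 0.0, 0.0]
ft_force: [1.2, -0.6, -1.9]
width: 0.0131
```

```bash
python3 - <<'E'
from h import *
need([.559,-.006,.232])
E
```

```text
pos [0.4399 0.2358 0.2325] euler [ 1.7994e+02 -1.0000e-02  5.9170e+01] t 7.7
shift/0.2 [-0.7329  1.1309  0.0037]
```

Emit:
play_rows(motion=[[-1, 1, 0, 0, 0, 0, 0], [-1, 1, 0, 0, 0, 0, 0], [-1, 1, 0, 0, 0, 0, 0], [-1, 1, 0, 0, 0, 0, 0], [-1, 1, 0, 0, 0, 0, 0]])

```text
time: 8.32
ee_pos: [0.5081, -0.0424, 0.2297]
eef_rot: [0.871, 0.492, -0.002, -0.001]
ft_force: [0.1, 1.1, -1.1]
width: 0.013
```

```bash
python3 - <<'E'
from h import *
c=eyes.camera("wrist"); save(c,"w5")
for k,z in dict(housing_mouth=.095,wide_ear=.093,narrow_rib=.093,latch_ball=.1,housing=0,cartridge=.14).items():
    print(k,[(np.round(d["xy"]).astype(int).tolist(),round(d["p"],2),np.round(at(c,d["xy"],z),3)[:2].tolist()) for d in eyes.landmark_of(c,k)[:4]])
s=r.read_state(); print(np.round(s["joint_positions"],2))
# overlay expected rim
a=np.linspace(0,2*np.pi,120); img=c["image"][:,:,::-1].copy()
for rad,z,col in((.042,.095,(0,0,255)),(.027,.095,(0,255,0))):
    for p in proj(c,np.c_[.559+rad*np.cos(a),-.006+rad*np.sin(a),0*a+z]): cv2.circle(img,tuple(int(v) for v in np.round(p)),0,col,-1)
for p in proj(c,np.c_[s["ee_pos"][0]+.019*np.cos(a),s["ee_pos"][1]+.019*np.sin(a),0*a+s["ee_pos"][2]-.032]): cv2.circle(img,tuple(int(v) for v in np.round(p)),0,(255,0,255),-1)
cv2.imwrite("pics/c.png",cv2.resize(img[:300,150:490],(680,600),interpolation=cv2.INTER_NEAREST))
need([.559,-.006,.232])
E
```

```text
housing_mouth [([352, 120], 0.55, [0.56, -0.007])]
wide_ear [([404, 112], 0.98, [0.603, -0.025]), ([351, 121], 0.28, [0.56, -0.007])]
narrow_rib [([397, 145], 0.62, [0.584, -0.047])]
latch_ball [([374, 66], 0.86, [0.597, 0.022])]
housing [([342, 114], 0.95, [0.559, -0.003]), ([247, 166], 0.16, [0.433, 0.002])]
cartridge [([321, 198], 0.56, [0.508, -0.042]), ([248, 169], 0.3, [0.472, 0.006])]
[ 0.77  0.15 -0.85  1.71  0.12  1.33 -0.64]
pos [ 0.5085 -0.0369  0.2317] euler [-1.7993e+02  2.0000e-02  5.9320e+01] t 8.675
shift/0.2 [ 0.2618  0.1381 -0.0016]
```

View pics/c.png

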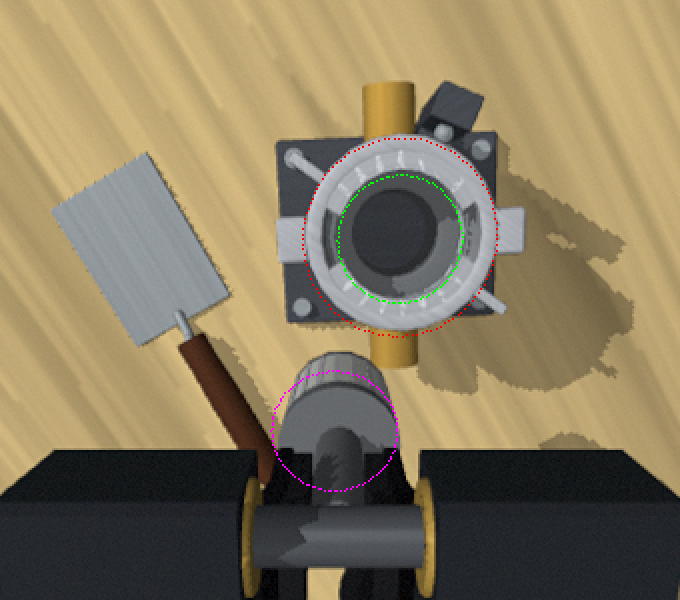

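The overlay of the rim (centre near (401,235) in the crop) fits within about 1.5 mm, so the housing is at (0.560,-0.0055). Moving above it.

Emit:
play_rows(motion=[[0.266, 0.14, 0, 0, 0, 0, 0], [0.266, 0.14, 0, 0, 0, 0, 0], [0.266, 0.14, 0, 0, 0, 0, 0], [0.266, 0.14, 0, 0, 0, 0, 0]])

```text
time: 9.18
ee_pos: [0.5598, -0.0072, 0.2329]
eef_rot: [0.87, 0.494, -0.0, 0.001]
ft_force: [0.2, -0.7, -0.9]
width: 0.0132
```

```bash
python3 - <<'E'
from h import *
need([.560,-.0055,.105])
c=eyes.camera("wrist"); s=r.read_state()
a=np.linspace(0,2*np.pi,120); img=c["image"][:,:,::-1].copy()
for x,y,rad,z,col in((.56,-.0055,.042,.095,(0,0,255)),(.56,-.0055,.027,.095,(0,255,0)),(s["ee_pos"][0],s["ee_pos"][1],.019,s["ee_pos"][2]-.032,(255,0,255))):
    for p in proj(c,np.c_[x+rad*np.cos(a),y+rad*np.sin(a),0*a+z]): cv2.circle(img,tuple(int(v) for v in np.round(p)),0,col,-1)
cv2.imwrite("pics/d.png",cv2.resize(img[100:300,200:440],(720,600),interpolation=cv2.INTER_NEAREST))
E
```

```text
pos [ 0.5598 -0.0072  0.2329] euler [1.7994e+02 5.0000e-02 5.9190e+01] t 9.175
shift/0.2 [ 0.0083 -0.0044  0.6395]
```

View pics/d.png

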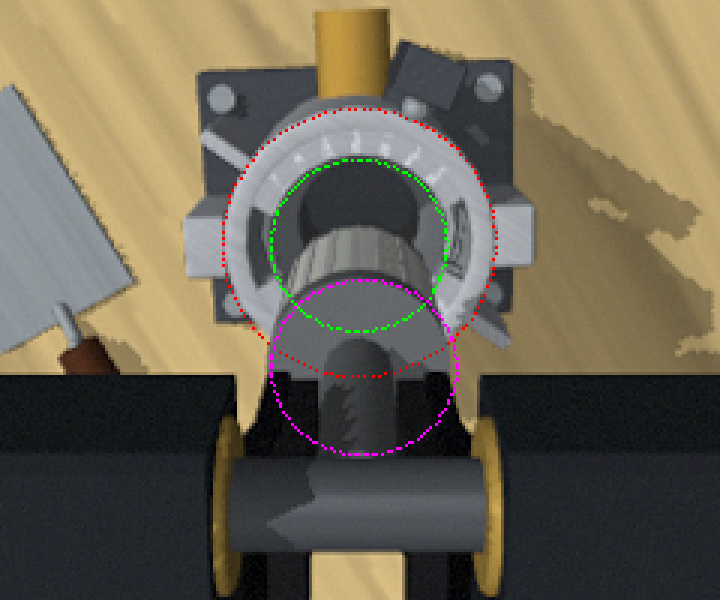

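Alignment looks right: cartridge centred on the mouth, magenta and green circles in line at column 360. Lowering in stages.

Emit:
play_rows(motion=[[0.007, -0.004, 0.1, 0, 0, 0, 0], [0.007, -0.004, 0.22, 0, 0, 0, 0], [0.007, -0.004, 0.32, 0, 0, 0, 0], [0.007, -0.004, 0.4, 0, 0, 0, 0], [0.007, -0.004, 0.45, 0, 0, 0, 0]])

```text
time: 9.85
ee_pos: [0.5602, -0.0055, 0.1418]
eef_rot: [0.87, 0.494, -0.0, 0.0]
ft_force: [0.3, -1.1, -1.5]
width: 0.0133
```

Emit:
play_rows(motion=[[0, 0, 0.04, 0, 0, 0, 0], [0, 0, 0.08, 0, 0, 0, 0], [0, 0, 0.12, 0, 0, 0, 0], [0, 0, 0.15, 0, 0, 0, 0], [0, 0, 0.15, 0, 0, 0, 0]])

```text
time: 10.48
ee_pos: [0.5601, -0.0053, 0.1121]
eef_rot: [0.869, 0.494, -0.0, -0.0]
ft_force: [0.1, 0.0, -1.2]
width: 0.013
```

No contact so far. Going the last 10 mm to home (TCP 0.1025).

Emit:
play_rows(motion=[[0, 0, 0.03, 0, 0, 0, 0], [0, 0, 0.045, 0, 0, 0, 0], [0, 0, 0.05, 0, 0, 0, 0], [0, 0, 0.05, 0, 0, 0, 0]])

```text
time: 10.98
ee_pos: [0.5604, -0.0053, 0.1026]
eef_rot: [0.87, 0.494, 0.0, 0.0]
ft_force: [0.4, -0.5, -1.2]
width: 0.0132
```

Emit:
play_rows(motion=[[0, 0, 0, 0, 0, 0, 36], [0, 0, 0, 0, 0, 0, 36], [0, 0, 0, 0, 0, 0, 36], [0, 0, 0, 0, 0, 0, 36]])

```text
time: 11.48
ee_pos: [0.5604, -0.0053, 0.1026]
eef_rot: [0.87, 0.494, 0.0, 0.0]
ft_force: [-0.2, -0.9, 0.7]
width: 0.031
```

Emit:
play_rows(motion=[[0, 0, -0.1, 0, 0, 0, 36], [0, 0, -0.3, 0, 0, 0, 36], [0, 0, -0.6, 0, 0, 0, 36], [0, 0, -0.7, 0, 0, 0, 36], [0, 0, -0.7, 0, 0, 0, 36]])

```text
time: 12.1
ee_pos: [0.5613, -0.005, 0.2454]
eef_rot: [0.869, 0.494, 0.002, 0.001]
ft_force: [-0.1, -0.6, -1.3]
width: 0.0315
```

```bash
python3 - <<'E'
from h import *
c=eyes.camera("wrist"); save(c,"w6")
for k,z in dict(stem_top=.125,cartridge=.01,cap=0,cap_bar=.068).items():
    print(k,[(np.round(d["xy"]).astype(int).tolist(),round(d["p"],2),np.round(at(c,d["xy"],z),3)[:2].tolist()) for d in eyes.landmark_of(c,k)[:4]])
need([.456,-.200,.25])
E
```

```text
stem_top [([315, 190], 0.83, [0.557, -0.004])]
cartridge [([318, 167], 0.73, [0.559, -0.006])]
cap [([326, 320], 0.69, [0.457, -0.199])]
cap_bar []
pos [ 0.5598 -0.0054  0.2416] euler [-1.7991e+02  4.0000e-02  5.9200e+01] t 12.35
shift/0.2 [-1.1016  0.0523 -0.0414]
```

Emit:
play_rows(motion=[[-1, 0.3, 0, 0, 0, -0.58, 40], [-1, 0.3, 0, 0, 0, -0.58, 40], [-1, 0.3, 0, 0, 0, -0.58, 40], [-1, 0.3, 0, 0, 0, -0.58, 40], [-1, 0.3, 0, 0, 0, -0.58, 40]])

```text
time: 12.98
ee_pos: [0.5077, -0.212, 0.2413]
eef_rot: [0.577, 0.817, -0.001, -0.001]
ft_force: [-0.4, 0.0, -0.0]
width: 0.0346
```

```bash
python3 - <<'E'
from h import *
need([.490,-.243,.15])
E
```

```text
pos [ 0.5077 -0.212   0.2413] euler [-1.7989e+02 -4.0000e-02  1.0952e+02] t 12.975
shift/0.2 [-0.1168 -0.1343  0.4569]
```

Emit:
play_rows(motion=[[-0.12, -0.13, 0.45, 0, 0, -0.184, 40], [-0.12, -0.13, 0.45, 0, 0, -0.184, 40], [-0.12, -0.13, 0.45, 0, 0, -0.184, 40], [-0.12, -0.13, 0.45, 0, 0, -0.184, 40]])

```text
time: 13.48
ee_pos: [0.494, -0.2384, 0.1538]
eef_rot: [0.454, 0.891, 0.0, 0.001]
ft_force: [1.2, -0.6, 1.0]
width: 0.035
```

```bash
python3 - <<'E'
from h import *
c=eyes.camera("wrist"); s=r.read_state(); save(c,"w7")
for k,z in dict(cap=0,cap_bar=.068,lug=.003).items():
    print(k,[(np.round(d["xy"]).astype(int).tolist(),round(d["p"],2),np.round(at(c,d["xy"],z),3)[:2].tolist()) for d in eyes.landmark_of(c,k)[:4]])
need([.456,-.200,.15]); print(np.round(s["joint_positions"],2))
img=np.clip(c["image"][:,:,::-1].astype(float)*3,0,255).astype(np.uint8)
y=np.radians(128);u=np.array([np.cos(y),np.sin(y)]);v=np.array([-u[1],u[0]])
for a in np.linspace(-1,1,40):
    for q in(u*.025*a+v*.006,u*.025*a-v*.006):
        p=proj(c,[.456+q[0],-.2+q[1],.082])[0]; cv2.circle(img,tuple(int(t) for t in np.round(p)),0,(0,0,255),-1)
cv2.imwrite("pics/e.png",cv2.resize(img[40:240,200:440],(720,600),interpolation=cv2.INTER_NEAREST))
E
```

```text
cap [([182, 47], 0.88, [0.325, -0.211]), ([309, 126], 0.81, [0.455, -0.201]), ([202, 205], 0.57, [0.415, -0.325])]
cap_bar [([173, 235], 0.93, [0.417, -0.329]), ([306, 131], 0.56, [0.455, -0.202]), ([147, 33], 0.56, [0.329, -0.212])]
lug [([186, 182], 0.93, [0.39, -0.313]), ([309, 160], 0.71, [0.473, -0.226]), ([189, 8], 0.71, [0.316, -0.181])]
pos [ 0.494  -0.2387  0.1538] euler [1.7996e+02 1.1000e-01 1.2609e+02] t 13.675
shift/0.2 [ 0.2684 -0.0392  0.0187]
[ 1.13  0.34 -0.9   1.72  0.28  1.22  0.78]
```

View pics/e.png

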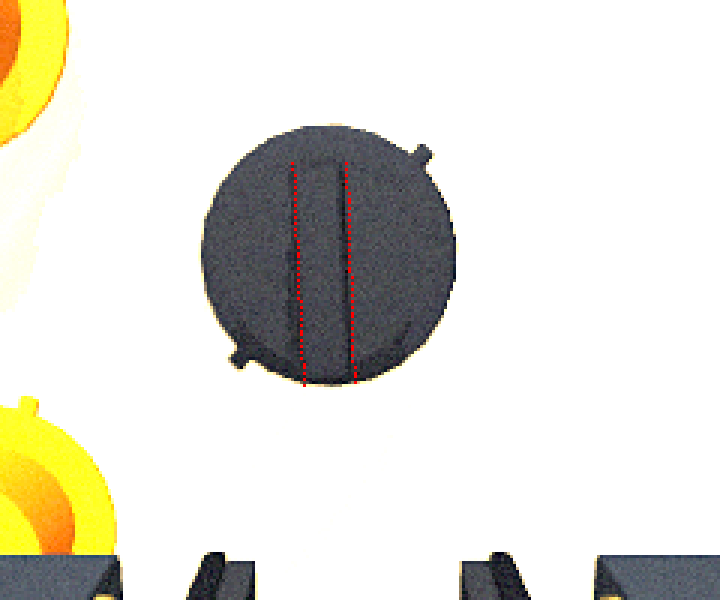

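The bar's overlay (yaw 128°, centre (0.456,-0.200)) fits within a pixel or two. Grasping the bar.

Emit:
play_rows(motion=[[0.267, -0.037, 0.1, 0, 0, -0.021, 40], [0.267, -0.037, 0.1, 0, 0, -0.021, 40], [0.267, -0.037, 0.3, 0, 0, -0.021, 40], [0.267, -0.037, 0.47, 0, 0, -0.021, 40], [0.267, -0.037, 0.47, 0, 0, -0.021, 40]])

```text
time: 14.3
ee_pos: [0.4552, -0.1999, 0.0577]
eef_rot: [0.439, 0.899, 0.0, -0.001]
ft_force: [-0.4, 0.1, 0.6]
width: 0.0346
```

Emit:
play_rows(motion=[[0, 0, 0, 0, 0, 0, 40], [0, 0, 0, 0, 0, 0, 0], [0, 0, 0, 0, 0, 0, 0], [0, 0, 0, 0, 0, 0, 0], [0, 0, 0, 0, 0, 0, 0]], squeeze=35)

```text
time: 14.92
ee_pos: [0.4557, -0.2005, 0.0589]
eef_rot: [0.439, 0.899, -0.0, 0.0]
ft_force: [-1.2, 0.2, 4.0]
width: 0.0113
```

```bash
python3 - <<'E'
from h import *
need([.5602,-.0053,.22])
E
```

```text
pos [ 0.4557 -0.2005  0.0589] euler [-1.8000e+02  3.0000e-02  1.2797e+02] t 14.925
shift/0.2 [ 0.4477  1.0124 -0.8058]
```

Emit:
play_rows(motion=[[0, 0, -0.3, 0, 0, 0, 0], [0, 0, -0.6, 0, 0, 0, 0], [0, 0, -0.87, 0, 0, 0, 0], [0, 0, -0.87, 0, 0, 0, 0]])

```text
time: 15.42
ee_pos: [0.4573, -0.2008, 0.236]
eef_rot: [0.439, 0.899, -0.001, 0.003]
ft_force: [0.2, -0.1, -2.4]
width: 0.0118
```

Emit:
play_rows(motion=[[0.44, 1, 0, 0, 0, -0.253, 0], [0.44, 1, 0, 0, 0, -0.253, 0], [0.44, 1, 0, 0, 0, -0.253, 0], [0.44, 1, 0, 0, 0, -0.253, 0], [0.44, 1, 0, 0, 0, -0.253, 0]])

```text
time: 16.05
ee_pos: [0.5588, -0.0046, 0.2308]
eef_rot: [0.25, 0.968, 0.001, -0.001]
ft_force: [-0.7, -0.7, -2.3]
width: 0.0121
```

Emit:
play_rows(motion=[[0, 0, 0, 0, 0, 0, 0], [0, 0, 0, 0, 0, 0, 0]])

```text
time: 16.3
ee_pos: [0.5586, -0.0095, 0.232]
eef_rot: [0.254, 0.967, -0.0, -0.0]
ft_force: [-0.1, 0.3, -1.7]
width: 0.0119
```

```bash
python3 - <<'E'
from h import *
c=eyes.camera("wrist"); s=r.read_state(); save(c,"w8")
need([.5602,-.0053,.145]); print(np.round(s["joint_positions"],2),s["width"])
H=np.array([.5602,-.0053]);img=c["image"][:,:,::-1].copy()
def dots(P,col):
    for p in proj(c,P): cv2.circle(img,tuple(int(v) for v in np.round(p)),0,col,-1)
a=np.linspace(0,2*np.pi,140)
dots(np.c_[H[0]+.042*np.cos(a),H[1]+.042*np.sin(a),0*a+.095],(0,0,255))
e=s["ee_pos"]; dots(np.c_[e[0]+.038*np.cos(a),e[1]+.038*np.sin(a),0*a+e[2]-.0585+.02],(255,0,255))
for yy,col in((-29.2,(0,255,0)),(-66.4,(255,255,0))):
    u=np.array([np.cos(np.radians(yy)),np.sin(np.radians(yy))])
    for l in np.r_[np.linspace(-.056,-.042,20),np.linspace(.042,.056,20)]: dots([H[0]+u[0]*l,H[1]+u[1]*l,.093],col)
cv2.imwrite("pics/f.png",cv2.resize(img[60:300,160:480],(800,600),interpolation=cv2.INTER_NEAREST))
E
```

```text
pos [ 0.5587 -0.0094  0.2322] euler [-179.95   -0.    150.63] t 16.35
shift/0.2 [0.0035 0.0218 0.4361]
[ 0.82  0.37 -1.1   1.58  0.33  1.4   0.75] 0.011645296283439098
```

View pics/f.png

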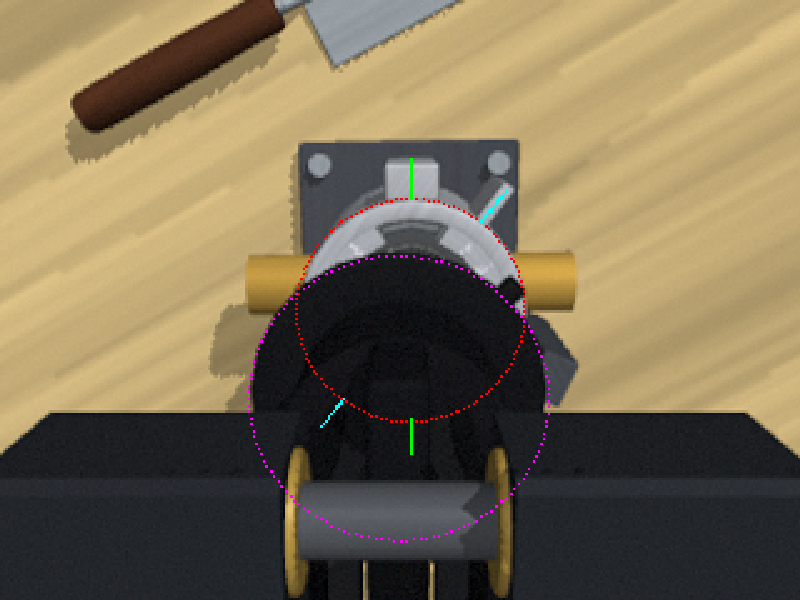

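Everything lines up: the ear is at (411,180), the rib at (497,203) and the slot at (411,235), all on the overlays. The held cap matches its circle. Moving over the mouth and lowering.

Emit:
play_rows(motion=[[0.003, 0.022, 0, 0, 0, 0, 0], [0.003, 0.022, 0.15, 0, 0, 0, 0], [0.003, 0.022, 0.3, 0, 0, 0, 0], [0.003, 0.022, 0.35, 0, 0, 0, 0], [0.003, 0.022, 0.35, 0, 0, 0, 0]])

```text
time: 16.98
ee_pos: [0.5607, -0.0038, 0.1627]
eef_rot: [0.253, 0.968, 0.0, -0.0]
ft_force: [-0.8, 0.2, -2.1]
width: 0.0117
```

```bash
python3 - <<'E'
from h import *
need([.5602,-.0053,.1375])
E
```

```text
pos [ 0.5607 -0.0038  0.1627] euler [-1.8000e+02 -2.0000e-02  1.5074e+02] t 16.975
shift/0.2 [-0.0017 -0.0077  0.126 ]
```

Emit:
play_rows(motion=[[-0.002, -0.007, 0.01, 0, 0, 0, 0], [-0.002, -0.007, 0.04, 0, 0, 0, 0], [-0.002, -0.007, 0.06, 0, 0, 0, 0], [-0.002, -0.007, 0.08, 0, 0, 0, 0], [-0.002, -0.007, 0.08, 0, 0, 0, 0]])

```text
time: 17.6
ee_pos: [0.5602, -0.0052, 0.1462]
eef_rot: [0.253, 0.968, -0.0, -0.0]
ft_force: [0.2, 0.1, -1.7]
width: 0.0114
```

The lugs are in the slots with no contact force. Seating the last 9 mm.

Emit:
play_rows(motion=[[0, 0, 0.02, 0, 0, 0, 0], [0, 0, 0.035, 0, 0, 0, 0], [0, 0, 0.044, 0, 0, 0, 0], [0, 0, 0.044, 0, 0, 0, 0], [0, 0, 0.044, 0, 0, 0, 0]])

```text
time: 18.23
ee_pos: [0.5603, -0.0051, 0.138]
eef_rot: [0.252, 0.968, -0.0, 0.0]
ft_force: [-2.6, 0.3, 4.0]
width: 0.0118
```

Seated: z is right and there is about 6 N of contact. Turning clockwise in steps.

Emit:
play_rows(motion=[[0, 0, 0, 0, 0, 0.05, 0], [0, 0, 0, 0, 0, 0.1, 0], [0, 0, 0, 0, 0, 0.15, 0], [0, 0, 0, 0, 0, 0.2, 0], [0, 0, 0, 0, 0, 0.22, 0]])

```text
time: 18.85
ee_pos: [0.5611, -0.0048, 0.1381]
eef_rot: [0.415, 0.91, 0.001, 0.001]
ft_force: [2.5, 2.0, 1.0]
width: 0.0113
```

```bash
python3 - <<'E'
from h import *
s=r.read_state();need([.5602,-.0053,.1375]);print(s["ft_force"],s["torque"],s["width"])
E
```

```text
pos [ 0.5611 -0.0048  0.1381] euler [1.7991e+02 5.0000e-02 1.3091e+02] t 18.85
shift/0.2 [ 0.0011 -0.0049  0.003 ]
[2.49756153 1.99659736 0.96375746] [ 0.38083214 -0.74203992  0.20418548] 0.01134945966248561
```

Emit:
play_rows(motion=[[0.001, -0.003, 0, 0, 0, 0.05, 0], [0.001, -0.003, 0, 0, 0, 0.1, 0], [0.001, -0.003, 0, 0, 0, 0.15, 0], [0.001, -0.003, 0, 0, 0, 0.19, 0], [0.001, -0.003, 0, 0, 0, 0.19, 0]])

```text
time: 19.48
ee_pos: [0.5608, -0.0047, 0.1382]
eef_rot: [0.545, 0.838, 0.001, 0.001]
ft_force: [5.0, 2.5, 0.6]
width: 0.0117
```

Emit:
play_rows(motion=[[0, 0, 0, 0, 0, 0, 0], [0, 0, 0, 0, 0, 0, 0], [0, 0, 0, 0, 0, 0, 0]])

```text
time: 19.85
ee_pos: [0.5607, -0.0047, 0.1382]
eef_rot: [0.545, 0.839, 0.001, 0.001]
ft_force: [3.7, 2.5, 0.5]
width: 0.012
```

```bash
python3 - <<'E'
from h import *
c=eyes.camera("scene");c2=eyes.camera("wrist")
s=r.read_state();need([.5602,-.0053,.1375]);print(s["ft_force"],s["torque"],s["width"],np.abs(s["joint_vel"]).max())
img=c2["image"][:,:,::-1].copy()
def dots(P,col):
    for p in proj(c2,P): cv2.circle(img,tuple(int(v) for v in np.round(p)),0,col,-1)
a=np.linspace(0,2*np.pi,140);e=s["ee_pos"]
dots(np.c_[.5602+.038*np.cos(a),-.0053+.038*np.sin(a),0*a+.099],(255,0,255))
y=Rot.from_quat(s["eef_rot"]).as_euler("xyz")[2]
u=np.array([np.cos(y),np.sin(y)]);v=np.array([-u[1],u[0]])
for q in(.006,-.006): dots([np.r_[e[:2]+u*l+v*q,.161] for l in np.linspace(-.025,.025,40)],(0,255,255))
f=np.clip(img[60:260,200:440].astype(float)*2,0,255).astype(np.uint8)
g=c["image"][170:260,260:368,::-1]
cv2.imwrite("pics/g.png",np.hstack([cv2.resize(f,(430,358)),cv2.resize(g,(360,300)).__class__(()) if 0 else cv2.resize(g,(370,358))]))
E
```

```text
pos [ 0.5607 -0.0047  0.1382] euler [179.85   0.   113.98] t 19.95
shift/0.2 [-0.0014 -0.0036  0.0035]
[ 4.32986455  3.61079045 -0.34190575] [ 0.69613761 -1.27948377  0.04103134] 0.011891572212258398 0.0019130034290657113
```

View pics/g.png

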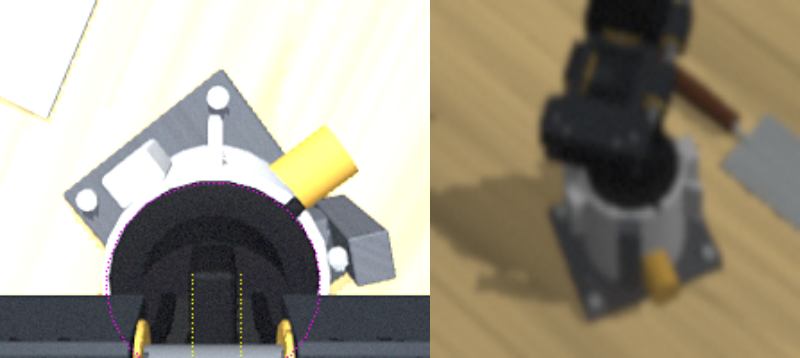

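The bar (column 216) points straight at the narrow rib (216,140). The flange is concentric on the rim, and the tooth at (293,208) is still short of the latch ball at (338,258). Everything is still, so I'm handing in.

```bash
python3 -c "
from h import *
print(job.close_job()); s=r.read_state(); print(s['time'],s['ee_pos'],s['width'])"
```

```text
the job is handed in; nothing more can be done
None
the job is handed in; nothing more can be done
```

I put the cartridge home, set the black cap on the rim with its lugs through the slots, and turned it clockwise to the narrow ribs. I handed in at about 20 s of the 59 s, still gripping the cap. No verdict was reported.

**Cartridge:** at release the TCP was at 0.1026 m, which matches the fully home height worked out from the grasp (0.1025 m). Afterwards the network put the stem top within about 3 mm of the axis. I did not view a picture of it in the well.

**Cap:**
- **Turn:** about 0.64 rad from the ears, worked out from the tool's yaw. The last wrist picture shows the bar pointing straight at the narrow rib.
- **Seat:** by dead reckoning it is about 80 mm above the housing's origin and within 1 mm of the axis. The picture shows the flange centred on the rim.
- **Latch:** the cap's tooth was still clear of the latch ball. The spring ring cannot be read directly; from the turn it should be near 0.58 rad.
- **Hold:** gripped at a 35 N setting, with the arm still (joint speeds below 0.002 rad/s).

**Bystanders:** the gripper kept clear of them and I saw none moved, but I did not measure them again at the end.

**Disagreements:** early estimates of the housing centre differed by about 3 mm. Closer pictures settled it, and the cap went in without contact until it was seated.

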